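# Key a sample-changer tray onto its drive pins

### The job

The white vial tray of the sample changer is sitting up on the turntable's three drive pins. With a fingertip, push one of the tray's upright fins (either way round) until the wide notch in the rim is over the thick pin, which also brings the two narrow notches over the slim pins, then press down on the hub until the tray is fully home on the turntable. Do not grip or lift the tray, leave the other things on the bench where they are, and let go at the end.

Things in the scene. Friction and masses are not known exactly. Their poses are not given: they have to be found in the camera images.
- tray_hub (a point): Centre of the flat top of the tray's round hub (33 mm across), the place to press; it lies on the vertical axis about which the tray turns. The tray is a white plastic disc 160 mm across and 12 mm thick with 16 round vial wells (13 mm, empty) near its rim; hub and disc are one piece. This point is 26.5 mm above the disc's upper face and 38.5 mm above its underside. It sinks 12 mm from its start until the tray is home. Its x axis points from the hub to the wide notch, z is up
- tray_notch (a point): Point on the disc's upper face, on the rim circle (80 mm from the axis), at the middle of the mouth of the wide notch. The rim has three U-shaped notches, open outwards, 8 mm deep, cut right through the disc: the wide one, 20 mm wide, and two narrow ones, 15 mm wide, 100 and 220 degrees anticlockwise (seen from above) of the wide one
- pin_top (a point): Top of the thick one of three upright steel drive pins: 14 mm in diameter, 12 mm high, round-ended. It stands on the dark turntable disc (183 mm across) under the tray, 80 mm from the tray's axis, so half beyond the tray's rim. At the start the tray's underside lies on the pins; when it is home their tops are level with its upper face. The turntable is held by its motor and does not move
- slim_pin_b (a point): Top of a slim drive pin, 9 mm in diameter, otherwise like the thick one, 100 degrees anticlockwise (seen from above) of it. The uneven spacing lets the tray down in one position only; the round pin ends centre the notches by themselves from about 3 mm off
- slim_pin_c (a point): Top of the other slim drive pin, 220 degrees anticlockwise of the thick one
- fin_a (a point): One of three equal upright fins of the tray, 120 degrees apart, that run radially from the hub to 55 mm from the axis: 7 mm thick, top 22 mm above the disc's upper face. This point is in the middle of the fin's top edge, 42 mm from the axis. Fin a lies straight opposite the wide notch
- fin_b (a point): The same point on the fin 120 degrees anticlockwise (seen from above) of fin a
- fin_c (a point): The same point on the fin 120 degrees clockwise of fin a
- tray_turn (a joint): Angle of the tray about its axis, rad, anticlockwise from above positive: the wide notch is exactly over the thick pin at 0 and at 6.283; it starts between 0.6 and 5.68 and turns without end stops. A drag of 0.06 N m holds it where it is left
- tray_height (a joint): Height of the tray above its home position on the turntable, m: 0 = fully home, about 0.012 = lying on the pins, more = being lifted off. An O-ring on the spindle holds it at any height with a drag of 7 N, so it does not fall by its own weight (2 to 3 N): pressing it down takes about 5 N, and it then comes to rest on a firm stop
- changer: The sample changer's grey housing, fixed to the bench, 256 mm (x) by 214 mm (y) by 42 mm; the origin is on the bench under the tray's axis, and x points to its rear. A post at its rear left corner (x +111, y +88 mm) with a sampling arm parked along the rear edge stands up to 113 mm above the bench, all of it at least 20 mm outside the tray's rim
- amber_bottle: Bystander: amber bottle with white cap, 58 mm across, 112 mm high; origin at the centre of its underside. To be left alone
- beaker: Bystander: clear plastic beaker, 59 mm across, 70 mm high; origin at the centre of its underside. To be left alone
- tube_rack: Bystander: low tube rack, 84 x 124 x 28 mm; origin at the centre of its underside. To be left alone
- timer: Bystander: flat square timer, 66 x 66 x 19 mm; origin at the centre of its underside. To be left alone
- fin_sides_ccw: The anticlockwise-facing side faces (seen from above) of the three fins, part of the tray; origin on the tray's axis at the disc's underside. Pushing here turns the tray clockwise
- fin_sides_cw: The clockwise-facing side faces of the three fins, part of the tray; same origin. Pushing here turns the tray anticlockwise

How it is judged:
At the end, for the whole second after the job is handed in: The tray is down within 2 mm of its home position with the middle of its wide notch within 5 mm of the thick pin's axis, and at rest; bottle, beaker, rack and timer are within 20 mm of where they stood (value of joint tray_height below 0.002 m and horizontal distance between tray_notch and pin_top below 0.005 m and velocity of joint tray_turn between -0.05 and 0.05 rad/s and distance of each of amber_bottle, beaker, tube_rack, timer from where it was at the start of the episode below 0.02 m); the robot touches nothing.
It fails at once if a fin is gripped (the fingers press on both of its sides at once, over 1 N on each) (contact force between the fingers and fin_sides_ccw above 1 N and contact force between the fingers and fin_sides_cw above 1 N).
It fails at once if the tray is lifted (raised more than 6 mm above its start, 18 mm above home) (value of joint tray_height above 0.018 m).
It fails at once if a bystander (bottle, beaker, tube rack or timer) is pushed, lifted or knocked over (moved more than 20 mm) (distance of any of amber_bottle, beaker, tube_rack, timer from where it was at the start of the episode above 0.02 m).
It also fails if it takes over 51 s, if anything falls off the work surface, if the arm or the gripper's body presses on something with over 40 N, if the wrist force passes 120 N, or if a joint passes its speed limit or range.

### The arm

A 7-joint arm with a two-finger parallel gripper is mounted at the origin on the work surface; the furniture and walls round the work are solid. World frame = base frame: x ahead of the robot, y to its left, z up, the work surface at z = 0. Lengths are in m, angles in rad, forces in N, time in s.
With the tool pointing down it reaches from about 0.425 to 0.95 m from the base axis. Payload 4.7 kg.
Tool frame: the origin (TCP) lies between the finger pads; the fingertips stand 25 mm ahead of it and the grasp point (between the pads) lies 6 mm ahead of it; x points along the fingers, z is the direction in which the jaws open and shut, and the axes are right-handed (so a half turn about x gives the same grasp; the last joint's range is limited). The gripper opens to 85 mm and grips with 20 to 120 N. Pads are 22 mm wide; open, the fingers measure 114 mm over their backs; the gripper's body (76 mm by 85 mm) begins 54 mm behind the grasp point. The pads swing forward as they close: fully open they stand 13 mm farther back than shut.
Start: joints at [-1.174, 0.469, -0.049, 1.532, 0.024, 1.141, -0.082], TCP at [0.279, 0.615, 0.256] pointing down, gripper open.
Joint ranges: [-2.59, 2.59], [-0.33, 1.99], [-1.39, 1.29], [0.1, 2.45], [-1.04, 4.18], [0.21, 1.99], [-2.66, 2.66]. Speed limits (rad/s): [2.57, 2.57, 3.14, 3.14, 3.14, 3.14, 3.14].

### API

Orientations are given as a 3x3 rotation matrix whose columns are the frame's x, y, z axes.
In Python, from rig import * gives the robot as it stands. Calls block until the motion is done:
- movep(position, orientation): joint-space move of the TCP to a pose.
- move_l(position, attitude=None, feed=0.15, until_force=None): straight line of the TCP; attitude=None keeps the orientation; feed is the mean speed in m/s. With until_force (N) it stops when the force on the tool has changed by that much, and returns True; else False.
- move_joints(angles): joint-space move.
- command_gripper(opening, newtons=None): finger opening in m; newtons is the grip in N (None keeps the last); returns when the fingers have stopped.
- sleep(seconds).
- inverse_kinematics(position, orientation): joint angles nearest the present ones, or None.
- sense(): the state.
- camera(name): name is "scene" or "top" or "wrist"; returns (picture, depth): 400x640x3 uint8, red, green, blue; 400x640 float32, m along the optical axis (not along the pixel's ray), 0 where there is no reading.
- camera_params(name): a dict with "K" (3x3 intrinsics, pixels), "position" and "rotation" of the camera in the world; the wrist camera has in their place "tool_from_camera" (4x4, takes a point from camera to tool coordinates, whose origin is the TCP and whose axes are the tool frame's). Camera axes: x right, y down, z forward; pixel columns grow to the right and rows downward; lengths in m; the calibration is good to about 2 mm. A picture is of the moment at which its call begins: read the wrist's pose just before it. camera_params takes no time and is no camera call.
A pose or a line that the arm cannot do raises Unreachable and nothing moves.
- finish_job(): hands the job in, once; it reports no verdict.
The state is a dict: "time_s": time; "joint_pos": joint angles; "qd": joint speeds; "joint_efforts": joint torques, N m; "position": TCP position; "tcp_rot": TCP orientation; "wrist_force": force on the tool from outside, world axes, zero at the start; "ft_torque": the same for the moment, N m; "finger_gap": finger opening in m.
Only numpy, scipy, OpenCV 4.12 (cv2) and the standard library are available. Lean on these libraries where they do the work, as an engineer would, in place of code of your own. Each camera call takes 0.05 s, during which the arm holds its last target.

## Working session

There is one attempt and no reset: what is moved stays moved. The work goes in short steps, each a Python script; the robot and the scene stay as the last script left them, time stands still between calls to the robot, and variables do not carry over. Pictures are saved under pics/ and viewed, and the job is handed in when it is done.

```bash
ls; mkdir -p pics; python3 - <<'E'
from rig import *
import cv2,numpy as np
s=sense();print(s['time_s'],s['position'],s['finger_gap'])
for n in ("scene","top","wrist"):
    p,d=camera(n);cv2.imwrite(f"pics/{n}0.png",p[:,:,::-1]);np.save(f"{n}0.npy",d);print(n,camera_params(n))
E
```

```text
pics
0.0 [0.27858024 0.61423465 0.25523448] 0.0849416451365854
scene {'K': array([[507.83894026,   0.        , 326.18085915],
       [  0.        , 507.83894026, 198.61447289],
       [  0.        ,   0.        ,   1.        ]]), 'position': array([-0.28850051, -1.19616147,  0.79888044]), 'rotation': array([[ 0.81656303, -0.27195861,  0.50917907],
       [-0.57676   , -0.34780263,  0.73917605],
       [-0.02393147, -0.89725796, -0.44085761]])}
top {'K': array([[363.87703663,   0.        , 323.34047481],
       [  0.        , 363.87703663, 200.61171917],
       [  0.        ,   0.        ,   1.        ]]), 'position': array([ 0.33154703, -0.01696785,  1.04276006]), 'rotation': array([[ 0.0575745 , -0.97663471,  0.20705029],
       [-0.99833097, -0.05726136,  0.00751014],
       [ 0.00452132, -0.20713711, -0.97830147]])}
wrist {'K': array([[312.60787365,   0.        , 321.00713537],
       [  0.        , 312.60787365, 200.40436597],
       [  0.        ,   0.        ,   1.        ]]), 'tool_from_camera': array([[-3.19985231e-04, -3.28273960e-01,  9.44582503e-01,
        -1.17066529e-01],
       [-6.79382266e-04, -9.44582262e-01, -3.28274106e-01,
         8.37671244e-02],
       [ 9.99999718e-01, -7.46775467e-04,  7.92288674e-05,
        -1.37875114e-04],
       [ 0.00000000e+00,  0.00000000e+00,  0.00000000e+00,
         1.00000000e+00]])}
```

View pics/scene0.png

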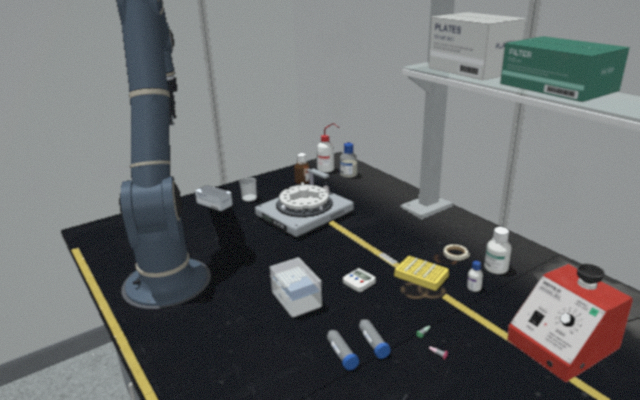

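View pics/top0.png

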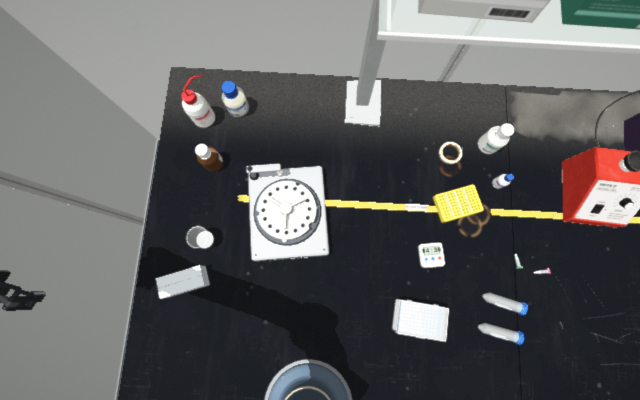

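View pics/wrist0.png

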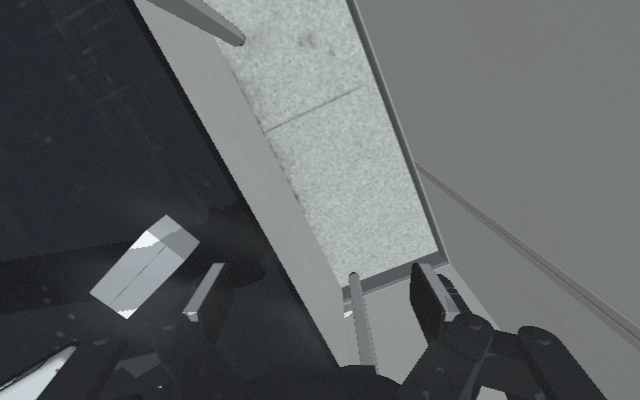

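The top view shows the tray on its grey housing near (287,210), the bottle at (208,157), the beaker at (200,237), the box at (182,281), and the arm's post and sampling arm at (265,170). I'll locate it roughly, then look closely with the wrist camera.

```bash
cat > h.py <<'E'
from rig import *
import cv2,numpy as np
def pose(n,s=None):
    c=camera_params(n)
    if n!='wrist': return c['K'],c['rotation'],np.array(c['position'])
    T=c['tool_from_camera'];R=np.array(s['tcp_rot']);return c['K'],R@T[:3,:3],R@T[:3,3]+np.array(s['position'])
def ray(P,u,v,z):
    K,R,p=P;d=R@np.linalg.inv(K)@np.array([u,v,1.]);return p+d*(z-p[2])/d[2]
def proj(P,X):
    K,R,p=P;q=K@(R.T@(np.array(X)-p));return q[:2]/q[2]
def pt(P,u,v,dep):
    K,R,p=P;return p+R@np.linalg.inv(K)@np.array([u,v,1.])*dep
E
python3 - <<'E'
from h import *
P=pose('top');d=np.load('top0.npy')
for n,u,v in [('hub',286,210),('disc',268,210),('disc2',305,213),('disc3',285,185),('housing',258,250),('housing2',320,250),('post',255,171),('armend',280,168),('bottle',203,150),('beaker',200,237),('box',182,281),('c1',249,168),('c2',322,167),('c3',327,256),('c4',251,260)]:
    print(n,pt(P,u,v,d[v,u]).round(3))
im=cv2.imread('pics/top0.png')[150:280,180:350]
cv2.imwrite('pics/topz.png',cv2.resize(im,None,fx=4.5,fy=4.5,interpolation=cv2.INTER_CUBIC))
E
```

```text
hub [ 0.332 -0.017  1.043]
disc [0.501 0.138 0.076]
disc2 [0.499 0.038 0.075]
disc3 [0.575 0.099 0.069]
housing [0.395 0.161 0.043]
housing2 [ 0.405 -0.008  0.042]
post [0.599 0.177 0.109]
armend [0.611 0.111 0.11 ]
bottle [0.647 0.32  0.115]
beaker [0.425 0.335 0.007]
box [0.302 0.352 0.053]
c1 [0.605 0.193 0.113]
c2 [ 0.655  0.001 -0.002]
c3 [ 0.392 -0.029 -0.   ]
c4 [0.369 0.185 0.   ]
```

View pics/topz.png

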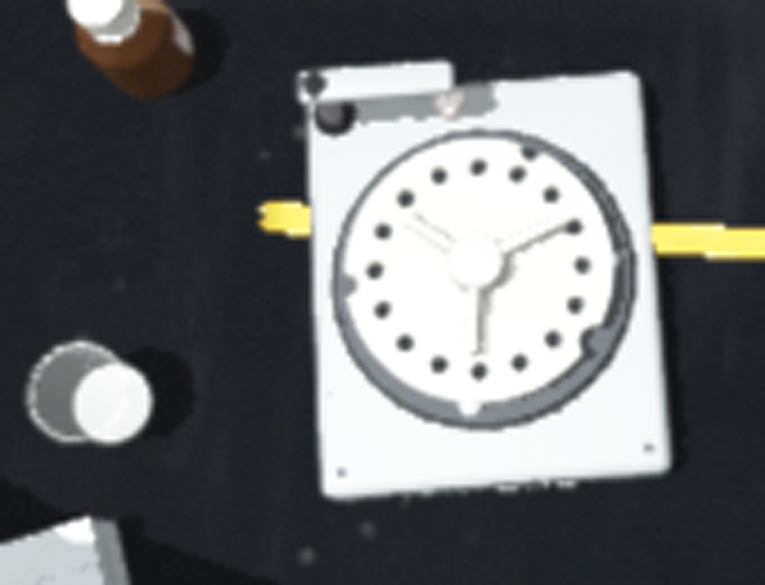

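The zoom shows three notches: the widest at (597,340) and narrow ones at (530,152) and (347,285). That spacing fits the +100° and +220° layout. Pins seem to show at (470,408) and (620,255). I'll take a wrist close-up to check this.

```bash
python3 - <<'E'
from h import *
s=sense();print(np.array(s['tcp_rot']).round(3))
c=np.array([0.505,0.09,0.08])
T=camera_params('wrist')['tool_from_camera']
best=None
for a in np.arange(0,360,15):
    a_=np.radians(a);y=np.array([np.cos(a_),np.sin(a_),0]);x=np.array([0,0,-1.]);R=np.c_[x,y,np.cross(x,y)]
    # camera fwd hits c at distance .27
    cam=c-R@T[:3,2]*0.26; p=cam-R@T[:3,3]
    q=inverse_kinematics(p,R)
    if q is not None:
        m=np.abs(np.array(q)-s['joint_pos']).max();print(a,p.round(3),np.array(q).round(2),m.round(2))
E
```

```text
[[-0.001 -0.911  0.413]
 [-0.001  0.413  0.911]
 [-1.    -0.    -0.002]]
0 [0.507 0.09  0.209] [-0.81  0.3   0.67  1.99 -0.23  0.93 -1.59] 1.51
15 [0.507 0.09  0.209] [-0.76  0.29  0.61  1.99 -0.21  0.92 -1.35] 1.27
30 [0.506 0.091 0.209] [-0.72  0.28  0.56  1.99 -0.19  0.92 -1.11] 1.03
45 [0.506 0.091 0.209] [-0.7   0.28  0.53  1.99 -0.18  0.92 -0.86] 0.78
60 [0.506 0.091 0.209] [-0.68  0.27  0.5   1.99 -0.17  0.92 -0.61] 0.55
75 [0.506 0.091 0.209] [-0.65  0.27  0.47  1.99 -0.15  0.92 -0.37] 0.53
90 [0.505 0.092 0.209] [-0.62  0.27  0.43  1.99 -0.14  0.92 -0.12] 0.56
105 [0.505 0.092 0.209] [-0.59  0.26  0.39  1.99 -0.13  0.91  0.13] 0.59
120 [0.504 0.091 0.209] [-0.55  0.26  0.35  1.99 -0.11  0.91  0.38] 0.62
135 [0.504 0.091 0.209] [-0.52  0.26  0.31  1.98 -0.1   0.91  0.63] 0.71
150 [0.504 0.091 0.209] [-0.49  0.26  0.27  1.98 -0.09  0.91  0.87] 0.96
165 [0.504 0.091 0.209] [-0.46  0.25  0.23  1.98 -0.07  0.91  1.12] 1.21
180 [0.503 0.09  0.209] [-0.42  0.25  0.19  1.98 -0.06  0.91  1.37] 1.45
195 [0.503 0.09  0.209] [-0.36  0.25  0.12  1.98 -0.04  0.91  1.61] 1.7
210 [0.504 0.089 0.209] [-0.32  0.25  0.07  1.97 -0.02  0.91  1.86] 1.94
225 [0.504 0.089 0.209] [-0.28  0.25  0.03  1.97 -0.01  0.91  2.11] 2.19
240 [0.504 0.089 0.209] [-0.24  0.26 -0.02  1.97  0.01  0.92  2.35] 2.44
255 [0.504 0.089 0.209] [-0.19  0.26 -0.07  1.97  0.02  0.92  2.6 ] 2.68
270 [0.505 0.088 0.209] [ 0.63  0.51 -1.17  1.92  0.54  1.07  2.38] 2.46
285 [0.505 0.088 0.209] [-1.11  0.43  1.12  2.01 -0.47  0.99 -2.63] 2.55
300 [0.506 0.089 0.209] [-1.11  0.44  1.12  2.01 -0.47  0.99 -2.37] 2.29
315 [0.506 0.089 0.209] [-1.11  0.44  1.12  2.01 -0.47  0.99 -2.11] 2.03
330 [0.506 0.089 0.209] [-1.11  0.44  1.12  2.01 -0.47  0.99 -1.85] 1.77
345 [0.506 0.089 0.209] [-0.82  0.3   0.69  1.99 -0.24  0.93 -1.84] 1.76
```

```bash
python3 - <<'E'
from h import *
command_gripper(0.0)
x=np.array([0,0,-1.]);y=np.array([0,1.,0]);R=np.c_[x,y,np.cross(x,y)]
movep([0.505,0.0,0.27],R)
s=sense();p,d=camera('wrist');print(s['time_s'],s['position'],s['finger_gap'])
cv2.imwrite('pics/w1.png',p[:,:,::-1]);np.save('w1.npy',d)
import pickle;pickle.dump(pose('wrist',s),open('w1.pkl','wb'))
E
```

```text
3.25 [0.50527705 0.00134564 0.26989569] 0.0001226187026642984
```

View pics/w1.png

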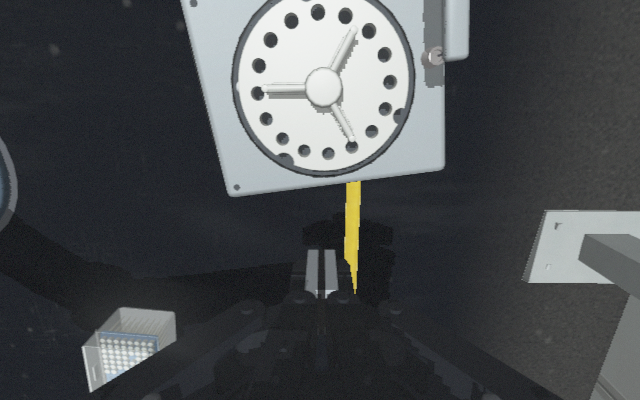

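The tray is in the wrist view, hub at (323,87), notches at (285,158), (400,115), and one cut at the top. I'll move closer so all of the rim shows.

```bash
python3 - <<'E'
from h import *
move_l([0.505,0.042,0.205])
s=sense();p,d=camera('wrist');print(s['time_s'],s['position'],s['wrist_force'])
cv2.imwrite('pics/w2.png',p[:,:,::-1]);np.save('w2.npy',d)
import pickle;P=pose('wrist',s);pickle.dump(P,open('w2.pkl','wb'))
cv2.imwrite('pics/w2z.png',cv2.resize(p[:260,190:460,::-1],None,fx=2.2,fy=2.2,interpolation=cv2.INTER_CUBIC))
E
```

```text
3.9667 [0.50546787 0.04160492 0.20542666] [ 0.17841466 -0.63989618 -0.06740667]
```

View pics/w2z.png

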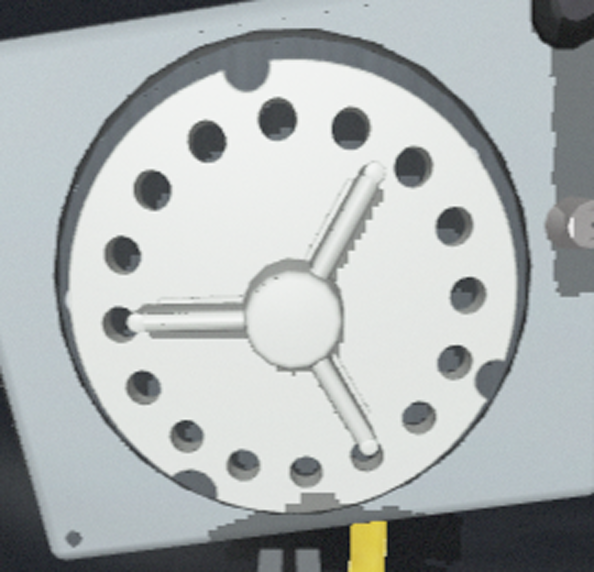

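The close-up confirms it: wide notch at (195,488), opposite the fin at (375,170), and narrow notches at (493,380) and (247,70). The thick pin's edge shows at (68,300) and a slim one at (475,155). Next I'll measure these.

```bash
python3 - <<'E'
from h import *
import pickle
P=pickle.load(open('w2.pkl','rb'));d=np.load('w2.npy')
z=lambda u,v:(190+u/2.2,v/2.2)
def dz(u,v):
    u,v=z(u,v);u=int(u);v=int(v);D=np.median(d[v-1:v+2,u-1:u+2]);return pt(P,u,v,D).round(4)
print('hub',dz(294,313),'disc',dz(200,200),dz(400,300),dz(250,420),'fintops',dz(185,322),dz(345,225),dz(345,400),'housing',dz(40,200),'tt',dz(90,170),dz(320,45))
hub=ray(P,*z(294,313),0.1125);print(hub)
zd=dz(200,200)[2]
# disc contour
im=cv2.imread('pics/w2.png');g=cv2.cvtColor(im,cv2.COLOR_BGR2GRAY)
print(g[int(200/2.2),int(190+200/2.2)],g[int(170/2.2),int(190+90/2.2)],g[int(200/2.2),int(190+40/2.2)])
m=(g>200).astype(np.uint8);n,l,st,ce=cv2.connectedComponentsWithStats(m);
i=l[int(200/2.2),int(190+200/2.2)];print(st[i])
cs,_=cv2.findContours((l==i).astype(np.uint8),cv2.RETR_EXTERNAL,cv2.CHAIN_APPROX_NONE)
c=max(cs,key=len)[:,0]
W=np.array([ray(P,u,v,zd)[:2] for u,v in c])
from scipy.optimize import least_squares
f=least_squares(lambda q:np.hypot(*(W-q[:2]).T)-q[2],[0.505,.09,.08],loss='soft_l1',f_scale=.001);q=f.x;print('disc fit',q)
a=np.degrees(np.arctan2(W[:,1]-q[1],W[:,0]-q[0]));r=np.hypot(*(W-q[:2]).T)
o=np.argsort(a)
for k in range(-180,180,3):
    s=(a>=k)&(a<k+3)
    if s.any(): print(k,round(1000*r[s].min(),1),round(1000*r[s].max(),1),end=' | ')
E
```

```text
hub [0.5078 0.0924 0.1009] disc [0.4757 0.1271 0.0739] [0.5457 0.093  0.0744] [0.4915 0.049  0.075 ] fintops [0.4726 0.089  0.0968] [0.5237 0.1192 0.096 ] [0.5251 0.0627 0.0966] housing [0.4107 0.1274 0.0413] tt [0.4327 0.1372 0.0499] [0.5173 0.178  0.0498]
[0.50817065 0.09398843 0.1125    ]
237 107 200
[  220    27   204   206 25335]
disc fit [0.50767509 0.09006052 0.07885555]
-180 78.7 79.4 | -177 78.8 79.4 | -174 78.7 79.3 | -171 78.6 79.3 | -168 78.6 79.2 | -165 78.7 79.3 | -162 78.7 79.1 | -159 78.6 79.4 | -156 78.8 79.2 | -153 78.9 79.4 | -150 78.9 79.4 | -147 78.9 79.5 | -144 79.0 79.2 | -141 79.6 79.6 | -138 79.1 79.7 | -135 79.2 79.4 | -132 79.2 79.7 | -129 77.7 79.6 | -126 72.8 77.2 | -123 71.8 72.3 | -120 71.4 71.8 | -117 72.2 73.2 | -114 73.7 79.5 | -111 79.0 79.8 | -108 79.1 79.8 | -105 79.1 79.9 | -102 79.2 80.0 | -99 79.3 79.7 | -96 79.0 79.9 | -93 76.0 79.9 | -90 71.3 76.0 | -87 71.4 71.6 | -84 71.7 72.1 | -81 72.2 72.9 | -78 73.0 78.5 | -75 78.7 79.7 | -72 79.3 79.9 | -69 79.4 79.9 | -66 79.2 79.9 | -63 79.3 79.7 | -60 79.3 79.9 | -57 79.2 79.9 | -54 79.3 79.9 | -51 
[... 486 characters left out ...]
45 79.0 79.2 | 48 79.0 79.0 | 51 79.0 79.2 | 54 78.8 79.2 | 57 78.8 79.3 | 60 78.7 79.1 | 63 78.7 79.2 | 66 78.6 79.2 | 69 78.8 79.2 | 72 78.6 79.2 | 75 78.7 79.1 | 78 78.5 79.0 | 81 78.7 79.2 | 84 78.6 79.2 | 87 79.0 79.0 | 90 79.0 79.1 | 93 74.3 79.2 | 96 71.6 73.7 | 99 70.7 71.2 | 102 71.0 72.4 | 105 73.2 78.9 | 108 78.7 79.2 | 111 78.7 79.1 | 114 78.8 79.1 | 117 78.8 79.2 | 120 78.8 79.2 | 123 78.8 79.2 | 126 78.8 79.2 | 129 79.1 79.2 | 132 78.8 79.2 | 135 78.8 79.2 | 138 78.7 79.1 | 141 78.7 79.1 | 144 78.6 79.2 | 147 78.8 79.2 | 150 78.6 79.1 | 153 78.6 79.2 | 156 78.6 79.2 | 159 78.6 79.2 | 162 78.7 79.3 | 165 78.6 79.0 | 168 79.0 79.2 | 171 78.9 79.0 | 174 78.9 79.7 | 177 79.8 80.6 |
```

```bash
python3 - <<'E'
from h import *
import pickle
P=pickle.load(open('w2.pkl','rb'));T=pose('top')
print('hub',ray(P,190+294/2.2,313/2.2,0.101),'hub top',ray(T,180+477/4.5,150+261/4.5,.101))
c=np.array([.5077,.0905])
p=ray(T,180+470/4.5,150+408/4.5,.061)[:2];print('pin',p,np.hypot(*(p-c)),np.degrees(np.arctan2(*(p-c)[::-1])))
for X,n in(((597,340),'wide'),((530,152),'c'),((347,285),'b')):
    p=ray(T,180+X[0]/4.5,150+X[1]/4.5,.0745)[:2];print(n,p,np.hypot(*(p-c)),np.degrees(np.arctan2(*(p-c)[::-1])))
im=cv2.imread('pics/top0.png')[228:252,260:312]
cv2.imwrite('pics/pinz.png',cv2.resize(im,None,fx=14,fy=14,interpolation=cv2.INTER_CUBIC))
im=cv2.imread('pics/w2.png')[90:190,205:300]
cv2.imwrite('pics/pinw.png',cv2.resize(im,None,fx=6,fy=6,interpolation=cv2.INTER_CUBIC))
E
```

```text
hub [0.50827595 0.09224175 0.101     ] hub top [0.50525767 0.08726552 0.101     ]
pin [0.42308814 0.08881771] 0.08462858455617853 -178.86096939467225
wide [0.46656135 0.01509452] 0.08589746645502595 -118.61537129211032
c [0.57953561 0.06326069] 0.07682665223008163 -20.766199392461594
b [0.49099218 0.16681027] 0.07811791369352057 102.34979665326982
```

View pics/pinz.png

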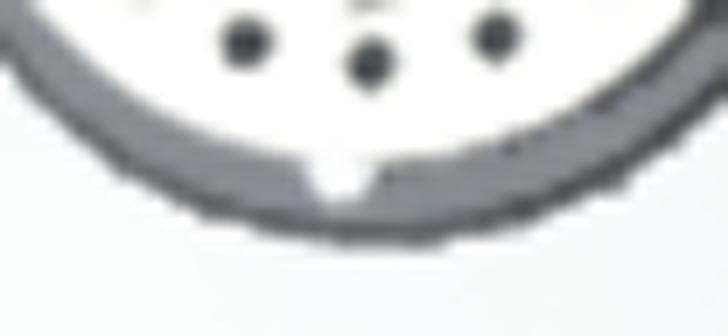

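View pics/pinw.png

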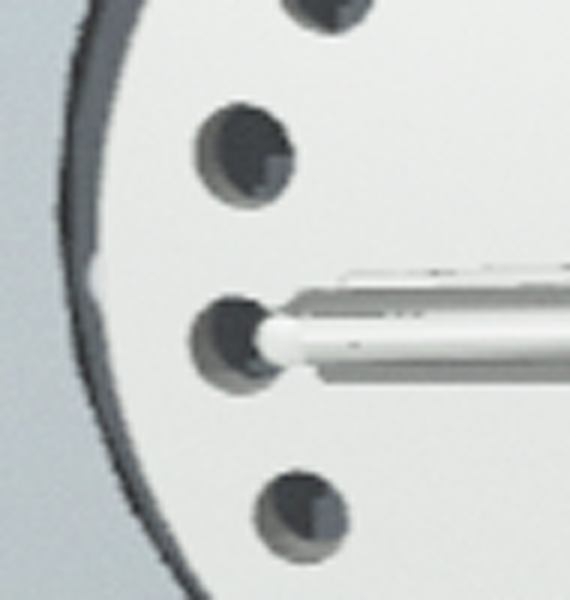

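The measurements agree: axis at about (0.508, 0.091), disc top 0.0745, hub top 0.101, wide notch at -120.5°, thick pin at about 178.5°. The shortest turn is about 61° clockwise. I'll push fin c (at -60.5°) on its anticlockwise side, stop short, and look again.

```bash
cat >> h.py <<'E'
C=np.array([.508,.091]);RP=.045
def arcpose(th,z,r=RP):
    a=np.radians(th);t=np.array([np.sin(a),-np.cos(a),0]);x=np.array([0,0,-1.]);y=-t
    return np.r_[C+r*np.array([np.cos(a),np.sin(a)]),z],np.c_[x,y,np.cross(x,y)]
def arc(t0,t1,z,feed=.04,step=6):
    n=max(1,int(np.ceil(abs(t1-t0)/step)))
    for th in np.linspace(t0,t1,n+1)[1:]: move_l(*arcpose(th,z),feed=feed)
E
python3 - <<'E'
from h import *
for th in (-30,-60,-95,-110): print(th,np.round(inverse_kinematics(*arcpose(th,.112)),2))
movep(*arcpose(-30,.16))
p,R=arcpose(-30,.093);r=move_l(p,R,feed=.04,until_force=2.)
s=sense();print(r,s['position'],s['wrist_force'],s['time_s'])
E
```

```text
-30 [-0.6   0.48  0.52  1.99 -0.35  0.76 -0.4 ]
-60 [-0.66  0.48  0.62  2.03 -0.4   0.75 -0.84]
-95 [-0.77  0.47  0.76  2.1  -0.48  0.75 -1.35]
-110 [-0.82  0.47  0.81  2.13 -0.51  0.75 -1.59]
True [0.54690754 0.06847041 0.09925173] [-1.2204456   0.08721691  4.3314725 ] 5.8833
```

The fingertip touched the disc at TCP z 0.0993, which puts the tip at 0.0743, as measured. I'll raise it and sweep.

```bash
python3 - <<'E'
from h import *
import pickle
z=.1085
move_l(arcpose(-30,z)[0],feed=.08)
arc(-30,-92,z)
s=sense();print(s['position'],s['wrist_force'],s['ft_torque'],s['time_s'])
p,d=camera('wrist');P=pose('wrist',s);pickle.dump(P,open('w3.pkl','wb'));cv2.imwrite('pics/w3.png',p[:,:,::-1])
p,d=camera('top')
cv2.imwrite('pics/top3.png',cv2.resize(p[150:280,180:350,::-1],None,fx=4.5,fy=4.5,interpolation=cv2.INTER_CUBIC))
E
```

```text
[0.50593726 0.04581396 0.1083936 ] [ 1.2482985  -3.32060002  1.22302828] [-0.50175642 -0.3360326   0.04449001] 9.0
```

View pics/w3.png

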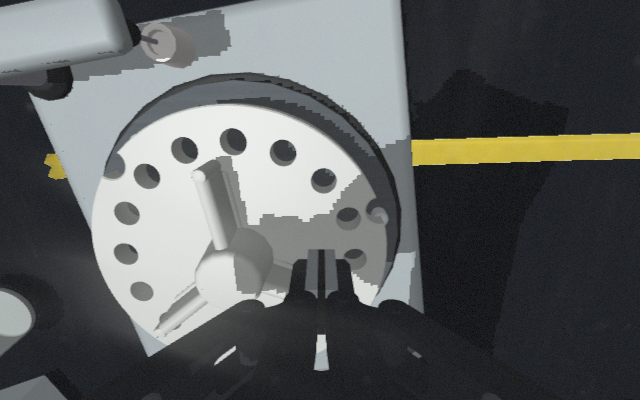

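View pics/top3.png

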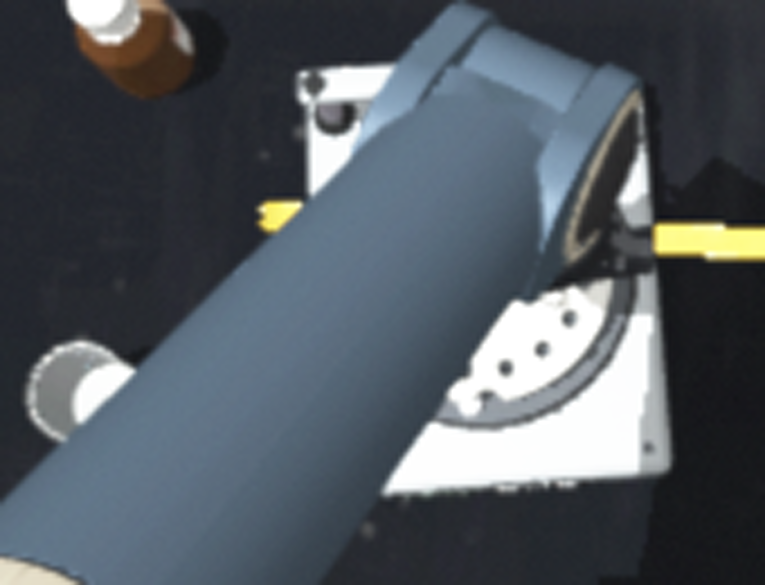

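The tray has turned. In the wrist view slim pin b now shows in the narrow notch at (378,213), and in the top view the thick pin sits near one side of the wide notch, at (470,395). I'll zoom in to measure.

```bash
python3 - <<'E'
from h import *
im=cv2.imread('pics/w3.png')
a=cv2.resize(im[190:240,340:410],None,fx=8,fy=8,interpolation=cv2.INTER_CUBIC)
b=cv2.resize(im[145:195,85:155],None,fx=8,fy=8,interpolation=cv2.INTER_CUBIC)
b=cv2.resize(b,(a.shape[1],a.shape[0]))
cv2.imwrite('pics/n3.png',cv2.resize(np.vstack([a,b]),None,fx=.74,fy=.74))
E
```

```text
(no output)
```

View pics/n3.png

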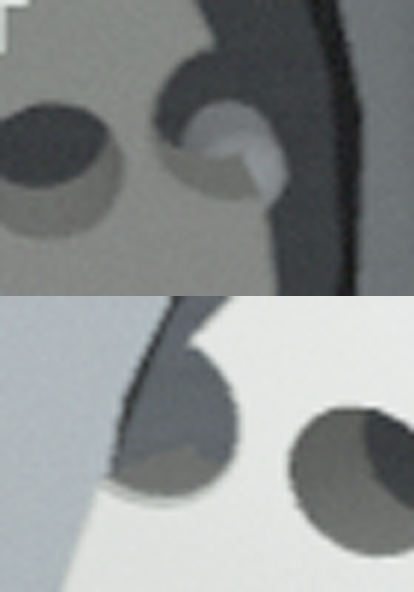

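```bash
python3 - <<'E'
from h import *
import pickle
P=pickle.load(open('w3.pkl','rb'))
def A(p): v=p[:2]-C; return np.round([1000*np.hypot(*v),np.degrees(np.arctan2(v[1],v[0]))],2)
f=lambda u,v,z:A(ray(P,340+u/5.92,190+v/5.92,z))
print('notch corners',f(213,47,.0745),f(272,205,.0745),'bottom',f(156,118,.0745),'pin',f(233,155,.0605),f(233,155,.058))
E
```

```text
notch corners [ 81.08 -67.15] [ 82.01 -78.4 ] bottom [ 74.28 -70.25] pin [ 80.89 -78.87] [ 81.16 -79.65]
```

The narrow notch is at -72.8° and the pin at about -79°, so 6 to 8° remain. I'll push 7° more, back off, and take a clear view.

```bash
python3 - <<'E'
from h import *
import pickle
z=.1085
arc(-92,-99,z,feed=.03,step=4)
arc(-99,-85,z,feed=.06,step=14)
p,R=arcpose(-85,z);move_l([p[0],p[1],.15])
x=np.array([0,0,-1.]);a=np.radians(0);y=np.array([np.cos(a),np.sin(a),0]);R=np.c_[x,y,np.cross(x,y)]
# camera above the thick-pin side: tool at +x of... 
movep([.40+.045,0.091,.185],R) if False else movep([.505,0.035,.185],np.c_[x,[0,1.,0],np.cross(x,[0,1.,0])])
s=sense();print(s['time_s'],s['position'])
p,d=camera('wrist');P=pose('wrist',s);pickle.dump(P,open('w4.pkl','wb'));cv2.imwrite('pics/w4.png',p[:,:,::-1])
cv2.imwrite('pics/w4z.png',cv2.resize(p[:280,190:480,::-1],None,fx=2.1,fy=2.1,interpolation=cv2.INTER_CUBIC))
E
```

```text
11.55 [0.50451529 0.03494084 0.18424135]
```

View pics/w4z.png

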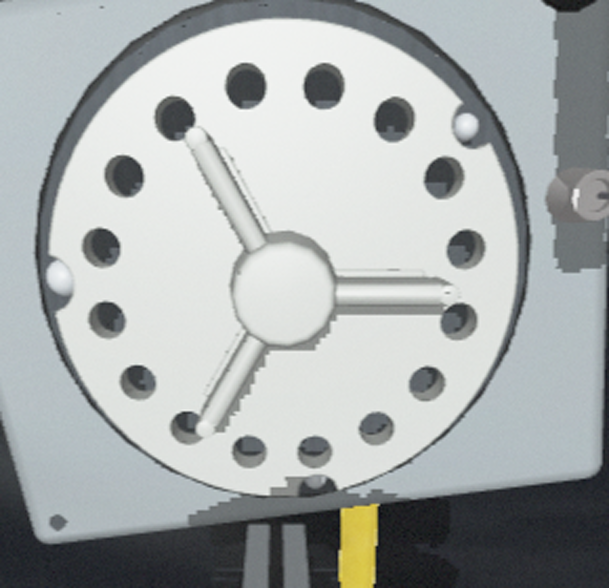

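All three pins now show in their notches: thick at (60,277), slim at (466,127) and (317,482). I'll zoom in to measure the centring.

```bash
python3 - <<'E'
from h import *
im=cv2.imread('pics/w4.png')
f=lambda u,v:cv2.resize(im[v-18:v+18,u-18:u+18],(380,380),interpolation=cv2.INTER_CUBIC)
cv2.imwrite('pics/n4.png',np.hstack([f(220,133),f(412,60)]))
E
```

```text
(no output)
```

View pics/n4.png

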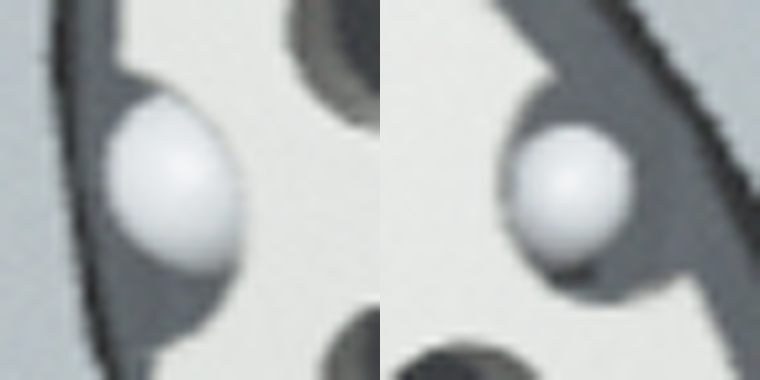

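```bash
python3 - <<'E'
from h import *
import pickle
P=pickle.load(open('w4.pkl','rb'))
k=380/36
for c0 in (C,np.array([.5077,.0901]),np.array([.5083,.0922])):
    def A(p): v=p[:2]-c0; return np.round([1000*np.hypot(*v),np.degrees(np.arctan2(v[1],v[0]))%360],2)
    f=lambda u,v,z,o:A(ray(P,o[0]-18+(u+.5)/k-.5,o[1]-18+(v+.5)/k-.5,z))
    o=(220,133);print('thick',f(118,68,.0745,o),f(155,352,.0745,o),'pin',f(195,183,.0585,o),f(180,183,.0585,o))
    o=(412,60);print('slim c',f(173,75,.0745,o),f(312,278,.0745,o),'pin',f(192,193,.0595,o))
E
```

```text
thick [ 79.66 173.63] [ 79.47 187.35] pin [ 79.95 180.45] [ 81.03 180.45]
slim c [78.22 44.51] [78.57 33.32] pin [78.95 38.76]
thick [ 79.46 172.96] [ 79.06 186.73] pin [ 79.64 179.81] [ 80.73 179.81]
slim c [79.07 44.82] [79.32 33.74] pin [79.74 39.13]
thick [ 79.83 174.51] [ 79.93 188.17] pin [ 80.26 181.31] [ 81.35 181.29]
slim c [77.17 44.03] [77.67 32.7 ] pin [77.96 38.21]
```

Notch centres and pins agree within 0.2° (wide 180.5 against 180.45, slim 38.9 against 38.8). I'll press on the hub now.

```bash
python3 - <<'E'
from h import *
import pickle
move_l([.508,.0912,.135],feed=.12)
r=move_l([.508,.0912,.106],feed=.03,until_force=25)
s=sense();print(r,s['position'],s['wrist_force'],s['time_s'])
sleep(.3)
s=sense();print(s['position'],s['wrist_force'])
move_l([.508,.0912,.15],feed=.06)
move_l([.505,.035,.185])
s=sense();print(s['time_s'],s['wrist_force'])
p,d=camera('wrist');P=pose('wrist',s);pickle.dump(P,open('w5.pkl','wb'));cv2.imwrite('pics/w5.png',p[:,:,::-1])
cv2.imwrite('pics/w5z.png',cv2.resize(p[:280,190:480,::-1],None,fx=2.1,fy=2.1,interpolation=cv2.INTER_CUBIC))
X=[]
for u in range(240,400,3):
    for v in range(20,220,3):
        if d[v,u]>0: X.append(pt(P,u,v,d[v,u]))
X=np.array(X);r=np.hypot(*(X[:,:2]-C).T)
print('hub z',np.median(X[r<.013,2]),'disc z',np.median(X[(r>.05)&(r<.078),2]))
E
```

```text
True [0.50858547 0.09104329 0.11385325] [-2.66334209  0.49522285  9.48379161] 13.1083
[0.50856246 0.09108135 0.11386343] [-3.23016742  1.16468452  9.86651898]
14.7667 [-0.78068635 -0.17265599  0.72136344]
hub z 0.08815440407671316 disc z 0.06181966145670545
```

View pics/w5z.png

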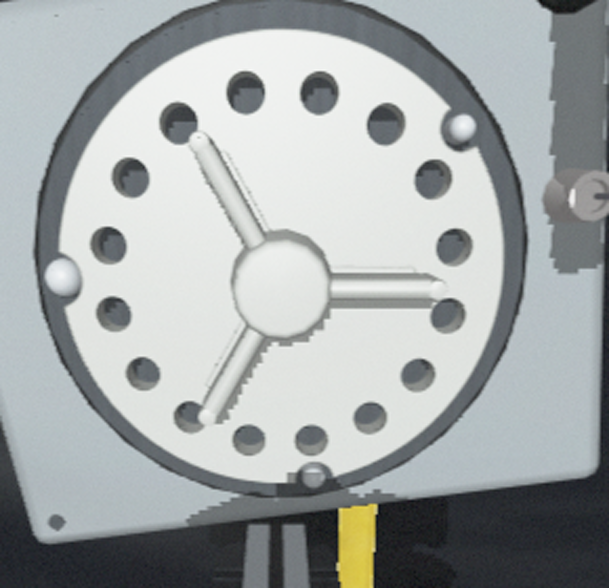

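The view shows the pins standing up through all three notches, at (62,277), (460,128) and (314,475). The hub sank from 0.101 to 0.088 m and the press met a firm stop. The tool is clear, so I'll hand in.

```bash
python3 - <<'E'
from h import *
p,_=camera('top');cv2.imwrite('pics/top5.png',p[:,:,::-1])
print(sense()['wrist_force']); finish_job()
E
```

```text
[0.41195388 1.27471335 0.61498993]
the job is handed in; nothing more can be done
```

View pics/top5.png

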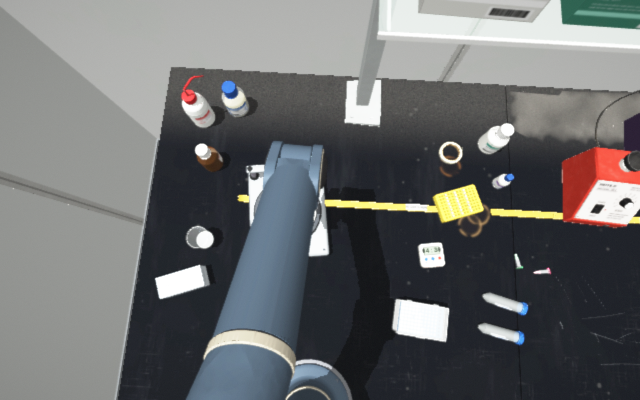

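The tray is down on the turntable, by my checks, and I handed the job in at about 15 s; no verdict was reported. With the closed fingertips I pushed fin c about 60° clockwise, then pressed the hub until it met a firm stop, and backed the tool clear.

- **Alignment before pressing:** the wide notch was at 180.5° with the thick pin at 180.45°. One narrow notch was at 38.9° with its slim pin at 38.8°.
- **Height after pressing:** the hub went from 0.101 to about 0.088 m and the disc's upper face from 0.0745 to about 0.062 m. That is about 12.5–13 mm against the expected 12, within the roughly 2 mm calibration error. The press stopped at a TCP height of 0.1139, which fits the expected 12 mm.
- **Final wrist view:** all three pins stand up through their notches. I did not measure the centring again after the press.
- **Bystanders:** the last top view, compared by eye, shows bottle, beaker, rack and timer where they stood.
- **Small disagreements:** the top and wrist cameras differed by up to about 5 mm on the hub's position, so I relied on the wrist camera.
- **Force reading:** it still showed about 1 N after the tool was clear, which I took as sensor offset.

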